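Test the spring of the slide gate

ROBOT

A 6-joint arm with a two-finger parallel gripper is mounted at the origin on the work surface. World frame = base frame: x ahead of the robot, y to its left, z up, the work surface at z = 0. Lengths are in m, angles in rad, forces in N, time in s.
With the tool pointing down it reaches from about 0.425 to 0.95 m from the base axis. Payload 3.5 kg.
Tool frame: the origin (TCP) lies on the centre line of the jaws, within the pads' length; the fingertips stand 19 mm ahead of it and the grasp point (between the pads) is the TCP; z points along the fingers, y is the line along which they close (so a half turn about z gives the same grasp; the last joint's range is limited). The gripper opens to 85 mm and grips with 20 to 120 N. Pads are 22 mm wide; open, the fingers measure 114 mm over their backs; the gripper's body (76 mm by 85 mm) begins 54 mm behind the grasp point. The pads swing forward as they close: fully open they stand 13 mm farther back than shut.
Start: joints at [1.175, 0.286, 1.577, -0, 1.279, -0.15], TCP at [0.164, 0.655, 0.25] pointing down, gripper open.
Joint ranges: [-2.77, 2.77], [-0.9, 2.22], [0.21, 2.48], [-1.53, 4.67], [0.24, 2.81], [-2.84, 2.84]. Speed limits (rad/s): [2.79, 2.79, 3.14, 3.14, 3.14, 3.14].

INTERFACE

Orientations are given as a unit quaternion [w, x, y, z].
In Python, from bench import env gives the robot as it stands. The module is installed in compiled form; this text tells all that it offers.
- The arm moves only by the tool move_arm, never from a script. Its argument "motion" is text: rows parted by semicolons, each of 5 numbers parted by spaces: the closure, from -1 (fully open) to 1 (shut), then the shift along the tool's x, y, z in cm, then the turn about the tool's z in units of 5 degrees (1.0 is 5 degrees). In form: jaw x y z roll; .... A call has 1 to 5 rows; each row is the pose to reach, as a shift and turn from the pose commanded when the call began, along the tool's axes at that moment; what a row does not reach only later rows make up. A row lasts 1/10 s, in which the tool goes at most 50 mm and 8.59 degrees, less where a joint would pass 70% of its speed; a pose out of reach is approached as far as the arm can. A call with a gripper value outside its range is refused whole. The fingers move at their own pace and stop on an object; the grip force is fixed at half the most. Time passes only in rows, so rows that repeat a pose let the fingers close. It gives the time, the measured TCP pose, the force, the opening and the grip force at its end, in the units of the state.
- env.state(): the state, without advancing time (a new reading comes with each control period).
- env.capture(name): name is "side" or "top" or "wrist"; returns (picture, depth): 400x640x3 uint8, blue, green, red; 400x640 float32, m along the optical axis (not along the pixel's ray), 0 where there is no reading.
- env.camera_params(name): a dict with "vfov" (degrees; the focal length in pixels is half the picture's height over the tangent of half this angle, whatever the lens; pixels are square), "cx", "cy" (the principal point, pixels), "distortion" ([k1, k2, p1, p2, k3] as OpenCV has them; the pictures are not rectified), "R" (3x3) and "t" (3): a world point X has camera coordinates R X + t. Camera axes: x right, y down, z forward; pixel columns grow to the right and rows downward; lengths in m; the calibration is good to about 2 mm. A picture is of the moment at which its call begins: read the wrist's pose just before it. camera_params takes no time and is no camera call; for the wrist camera it gives the pose at the moment of the call.
- env.hand_in(): hands the job in; it is judged then, once.
The state is a dict: "time": time; "joint_positions": joint angles; "dq": joint speeds; "effort": joint torques, N m; "eef_pos": TCP position; "orientation": TCP orientation; "ft_force": force on the tool from outside, world axes, zero at the start; "moment": the same for the moment, N m; "width": finger opening in m; "finger_force": force on a finger pad.
Only numpy, scipy, OpenCV 4.12 (cv2) and the standard library are available. Lean on these libraries where they do the work, as an engineer would, in place of code of your own. Each camera call takes 0.05 s, during which the arm holds its last target. There are 200 camera calls.

TASK

Check the spring of the projector's slide gate, the flap with the glass window: with the fingertips gently press its finger tab down until the gate is fully shut, hold it shut for a good second, then let it spring fully open again and draw the hand well clear, at least 10 cm from the tab. Do not touch the glass, the lamp hatch beside it or any loose part, and do not grip anything.

Things in the scene. Friction and masses are not known exactly. Their poses are not given: they have to be found in the camera images.
- projector: beige slide projector, 250 (x) x 260 (y) x 105 mm high, fixed; origin at the centre of its underside, front to -x, z up. On its flat top two aluminium flaps of one outline are hinged side by side: the slide gate at its own y = +60 mm, the lamp hatch at y = -60 mm. Both stand sprung open, their front edge raised.
- gate (a joint): hinge angle of the slide gate, rad: 0 = sprung open (plate sloping up 0.5 rad from level towards the projector front), 0.5 = fully shut (plate level). It gives a little further, to a hard stop at 0.58 (the tab 7 mm lower). A spring always drives it back to 0: straight down at the middle of the tab about 2.5 N starts it moving, 5 N holds it level, 5.5 N reaches the stop.
- gate_hinge (a point): middle of the gate's hinge line, fixed on the projector, axes parallel to the projector's. The hinge runs along y, 117 mm above the bench, 12 mm above the projector's top; the gate reaches 104 mm from it towards -x and is 6 mm thick. Shut, the gate is level with its upper face 3 mm above this point.
- gate_press (a point): centre of the upper face of the gate's plain finger tab, its front part, 42 mm long (62 to 104 mm from the hinge line) and 44 mm wide; moves with the gate, z is the face's normal. It is 83 mm from the hinge line along the plate: with the gate shut, 83 mm in -x and 3 mm in +z from gate_hinge.
- gate_window (a point): centre of the gate's glass window, which is not to be touched; moves with the gate. The glass is 40 mm wide, from 15 to 50 mm from the hinge line, sunk 3 mm below the upper face of the metal frame (64 mm wide) round it.
- hatch (a joint): hinge angle of the lamp hatch, rad: 0 = sprung open, 0.5 = shut. A solid plate with five dark vent slots and no window, with the same outline, tab and slope as the gate, its middle 120 mm from the gate's towards the projector's -y. Not to be touched.
- hatch_press (a point): centre of the upper face of the lamp hatch's tab; not to be touched.
- helix: bronze focusing helix, a threaded ring standing upright, 58 mm across, 48 mm high; loose, to be left alone. Origin at the centre of its underside.
- heat_sink: finned aluminium heat sink, 70 x 60 x 35 mm; loose, to be left alone. Origin at the centre of its underside.
- lamp_cover: cream plastic lamp cover, a rounded box 85 x 70 x 50 mm; loose, to be left alone. Origin at the centre of its underside.
- lens_brush: wooden-handled lens brush lying along its own x, 170 mm long, 18 mm high; loose, to be left alone. Origin at the centre of its underside.
- condenser_ring: dark steel ring, 52 mm across, 14 mm high, lying on the projector deck behind the flaps; loose, to be left alone. Origin at the centre of its underside.
- slide_box: grey box of slides, 120 x 62 mm, 55 mm high; loose, to be left alone. Origin at the centre of its underside.
- screwdriver: screwdriver lying along its own x, 170 mm long; loose, to be left alone. Origin at the centre of its underside (at bench height, below the handle's axis).
- screw_dish: shallow steel dish, 80 mm across, 25 mm high; loose, to be left alone. Origin at the centre of its underside.

How it is judged:
By the outcome, as a careful person would: the job done as asked, in the order asked, and still so for the second after the job is handed in, with the robot touching nothing.
It also fails if it takes over 40 s, if anything falls off the work surface, if the arm or the gripper's body presses on something with over 40 N, if the wrist force passes 120 N, or if a joint passes its speed limit or range.

## Working session

There is one attempt and no reset: what is moved stays moved. The work goes in short steps, Python scripts to look and compute and a tool call to move; the robot and the scene stay as the last step left them, time stands still between calls to the robot, and variables do not carry over. Pictures are saved under pics/ and viewed, at most 10 in all, crops included, and the job is handed in when it is done.

Besides the shell and the picture viewer there is one more tool, called as name(argument=value, ...) on one line, values as JSON. move_arm: Moves the arm, as the interface text tells. Its arguments: {"type":"object","properties":{"motion":{"type":"string"}},"required":["motion"]}

```bash
mkdir -p pics; cat > h.py <<'E'
import numpy as np, cv2
from bench import env
def cap(n,f):
    P=env.camera_params(n); im,d=env.capture(n); cv2.imwrite('pics/'+f+'.png',im); np.savez('pics/'+f,d=d,im=im,**{k:np.array(v) for k,v in P.items()}); return im,d
def world(f,uv):
    z=np.load('pics/'+f+'.npz'); d=z['d']; fl=200/np.tan(np.radians(float(z['vfov']))/2)
    K=np.array([[fl,0,float(z['cx'])],[0,fl,float(z['cy'])],[0,0,1]]); uv=np.array(uv,float)
    n=cv2.undistortPoints(uv.reshape(-1,1,2),K,z['distortion']).reshape(-1,2)
    D=np.array([np.median(d[int(v)-1:int(v)+2,int(u)-1:int(u)+2]) for u,v in uv])
    c=np.c_[n*D[:,None],D]
    return (c-z['t'])@z['R']
E
python3 - <<'E'
from h import *
cap('top','top1'); cap('side','side1'); s=env.state(); print(s['eef_pos'],s['orientation'],s['ft_force'],s['time'])
E
```

```text
[0.16398578 0.65420508 0.24902601] [-3.03726944e-04  1.22585871e-01  9.92457323e-01 -1.03587992e-03] [-0.75665576  0.52220874 -0.28238025] 0.1
```

View pics/top1.png

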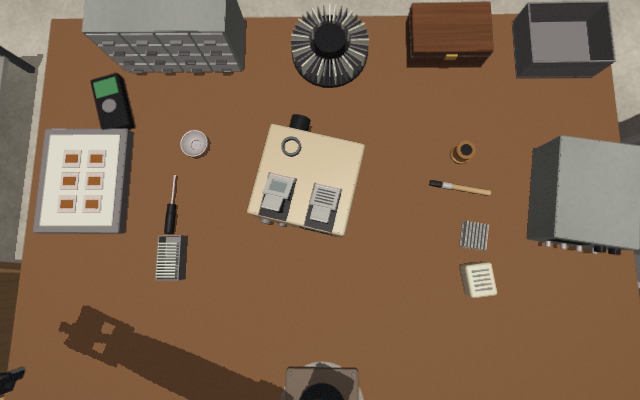

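View pics/side1.png

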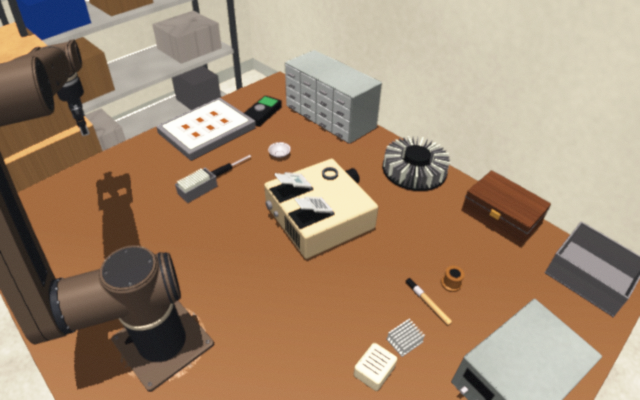

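The top view shows the gate (glass window) on the left, with its window near (278,186) and tab near (272,202). The hatch (slots) is on the right near (322,197). I'll enlarge that area and measure.

```bash
python3 - <<'E'
from h import *
im=cv2.imread('pics/top1.png')[115:245,240:375]
cv2.imwrite('pics/c1.png',cv2.resize(im,None,fx=4.4,fy=4.4,interpolation=cv2.INTER_CUBIC))
p=[(300,150),(335,160),(355,150),(260,205),(345,225),(272,203),(268,205),(275,201),(318,216),(278,186),(290,137)]
for a,b in zip(p,world('top1',p)): print(a,b.round(3))
d=np.load('pics/top1.npz')['d']
# projector-top fit: pixels with z ~0.105
vv,uu=np.mgrid[118:240,244:370]; uv=np.c_[uu.ravel(),vv.ravel()]; w=world('top1',uv)
m=(w[:,2]>.095)&(w[:,2]<.112); r=cv2.minAreaRect(w[m,:2].astype(np.float32)); print(r, np.median(w[m,2]))
E
```

```text
(300, 150) [0.661 0.056 0.108]
(335, 160) [ 0.635 -0.035  0.105]
(355, 150) [ 0.662 -0.087  0.104]
(260, 205) [0.517 0.158 0.104]
(345, 225) [ 0.466 -0.06   0.101]
(272, 203) [0.514 0.118 0.161]
(268, 205) [0.509 0.126 0.167]
(275, 201) [0.52  0.111 0.156]
(318, 216) [0.483 0.007 0.163]
(278, 186) [0.562 0.109 0.129]
(290, 137) [0.693 0.082 0.117]
((0.5892363786697388, 0.040827155113220215), (0.2600787580013275, 0.2500666677951813), 76.66289520263672) 0.10422656010308876
```

View pics/c1.png

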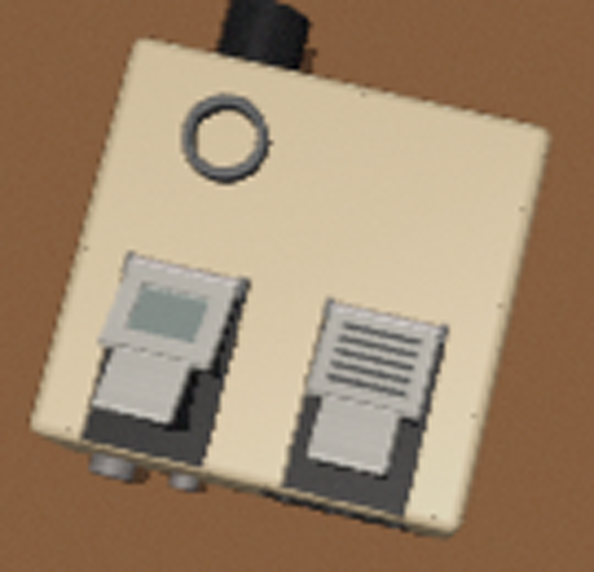

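move_arm(motion="1 -9 -8 0 0; 1 -12 -11 0 0; 1 -16 -15 0 0; 1 -19 -17.5 0 0; 1 -22 -20.5 0 0")

```text
time: 0.6
eef_pos: [0.301, 0.4433, 0.2498]
orientation: [-0.0, 0.122, 0.992, -0.0]
ft_force: [0.9, 0.2, 0.4]
width: 0.0124
finger_force: 0.0
```

move_arm(motion="1 -4 -4 0 0; 1 -8 -7.5 0 0; 1 -12 -11 0 0; 1 -16 -14.5 0 0; 1 -18 -16.5 0 0")

```text
time: 1.1
eef_pos: [0.4357, 0.2392, 0.2501]
orientation: [-0.0, 0.123, 0.992, -0.0]
ft_force: [-0.1, 0.7, -0.5]
width: 0.0002
finger_force: 0.0
```

```bash
python3 - <<'E'
from h import *
s=env.state(); print(s)
cap('wrist','w1')
E
```

```text
{'time': 1.1, 'joint_positions': array([ 2.97744675e-01, -1.13255675e-01,  2.00490641e+00, -1.63926454e-04,
        1.25007453e+00, -1.02661397e+00]), 'dq': array([-0.88085317,  0.02056529, -0.01893981,  0.00599579, -0.00184139,
       -0.87231685]), 'effort': array([  3.31496805, -25.08145452, -28.35792482,  -0.05146661,
         0.09921136,   0.44037567]), 'eef_pos': array([0.43568669, 0.23920419, 0.25005958]), 'orientation': array([-2.87349445e-05,  1.22881627e-01,  9.92421329e-01, -9.80877964e-05]), 'ft_force': array([-0.12231318,  0.72825102, -0.52919862]), 'moment': array([-0.0122145 , -0.04647422, -0.02606991]), 'finger_force': 0.0, 'width': 0.00015121765122868674}
```

View pics/w1.png

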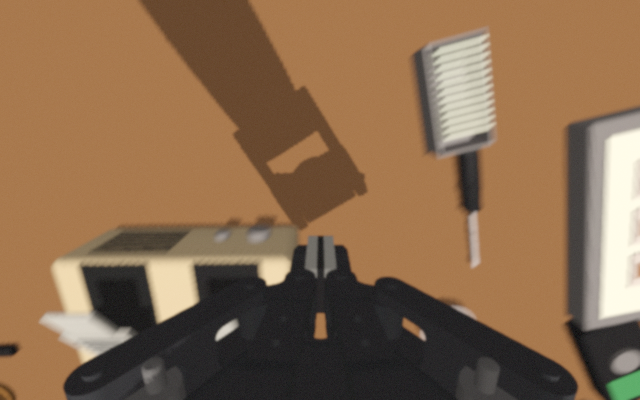

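The shut fingers are over the bench left of the projector. The front dark recesses are at (120,295) for the hatch and (225,285) for the gate. Nothing is in the way, so I continue to above the tab.

move_arm(motion="1 -3 -3 0 0; 1 -6 -5.5 0 0; 1 -9.5 -9 0 0; 1 -9.5 -9 0 0; 1 -9.5 -9 0 0")

```text
time: 1.65
eef_pos: [0.5052, 0.1303, 0.2497]
orientation: [-0.001, 0.124, 0.992, 0.0]
ft_force: [-0.2, -0.2, 0.5]
width: 0.0001
finger_force: 0.0
```

```bash
python3 - <<'E'
from h import *
s=env.state(); print(s['eef_pos'],s['ft_force'])
cap('wrist','w2'); cap('side','s2')
im=cv2.imread('pics/s2.png')[130:260,230:400]
cv2.imwrite('pics/c2.png',cv2.resize(im,None,fx=4.4,fy=4.4,interpolation=cv2.INTER_CUBIC))
im=cv2.imread('pics/w2.png'); z=np.load('pics/w2.npz')
fl=200/np.tan(np.radians(float(z['vfov']))/2);K=np.array([[fl,0,float(z['cx'])],[0,fl,float(z['cy'])],[0,0,1]])
# predicted press(open) and hinge & tab corners, drawn
C=np.array([.5892,.0408]);a=np.radians(-13.34);ex=np.array([np.cos(a),np.sin(a)]);ey=np.array([-ex[1],ex[0]])
def pt(px,py,zz): return np.r_[C+px*ex+py*ey,zz]
c,sn=np.cos(.5),np.sin(.5)
pts=[pt(-.016-d*c+.003*sn,.06+w,.117+d*sn+.003*c) for d,w in [(83,0),(104,-22),(104,22),(62,22),(62,-22)] for d,w in [(d/1e3,w/1e3)]]
q,_=cv2.projectPoints(np.array(pts),cv2.Rodrigues(z['R'])[0],z['t'],K,z['distortion'])
for u in q.reshape(-1,2): print(u.round(0)); cv2.circle(im,tuple(int(i) for i in u),3,(0,0,255),-1)
cv2.imwrite('pics/w2d.png',im)
E
```

```text
[0.50516286 0.13025523 0.24969525] [-0.17712453 -0.17468087  0.45470292]
[311. 226.]
[281. 209.]
[339. 208.]
[338. 241.]
[287. 242.]
```

View pics/w2d.png

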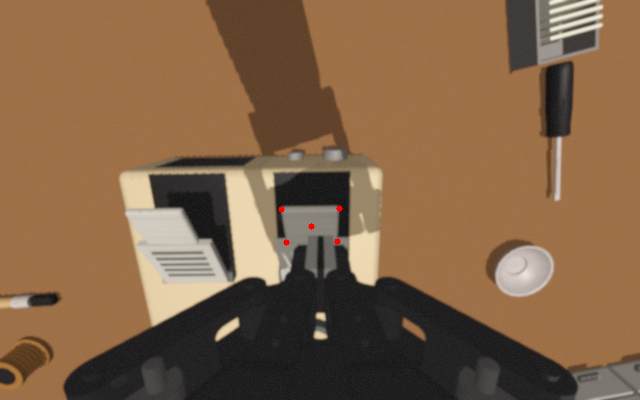

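View pics/c2.png

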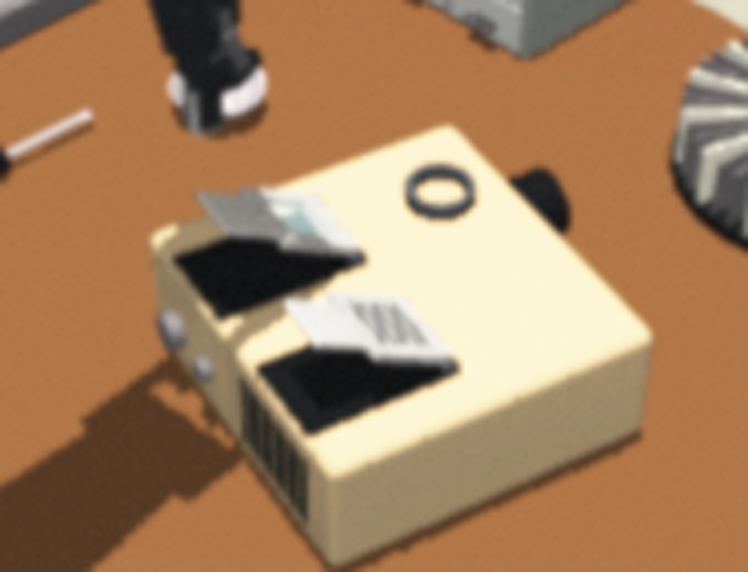

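The predicted tab corners fall on the tab, with its front edge at row 208 and its sides at columns 281 and 339. The fingertips are at (308–335, 237). The side view shows the gate raised and the hand clear above it. A small correction of about 8 mm in x and y, then I descend.

move_arm(motion="1 -0.8 -0.8 0 0; 1 -0.8 -0.8 2 0; 1 -0.8 -0.8 4 0; 1 -0.8 -0.8 5 0; 1 -0.8 -0.8 5 0")

```text
time: 2.25
eef_pos: [0.5098, 0.1216, 0.1985]
orientation: [-0.002, 0.122, 0.993, -0.0]
ft_force: [0.1, -0.8, -0.1]
width: 0.0001
finger_force: 0.0
```

```bash
python3 - <<'E'
from h import *
s=env.state(); print(s['eef_pos'],s['ft_force'])
cap('wrist','w3')
cv2.imwrite('pics/w3c.png',cv2.resize(cv2.imread('pics/w3.png')[120:320,200:460],None,fx=3,fy=3))
E
```

```text
[0.50979506 0.12158287 0.19851191] [ 0.08727637 -0.7896763  -0.05715699]
```

View pics/w3c.png

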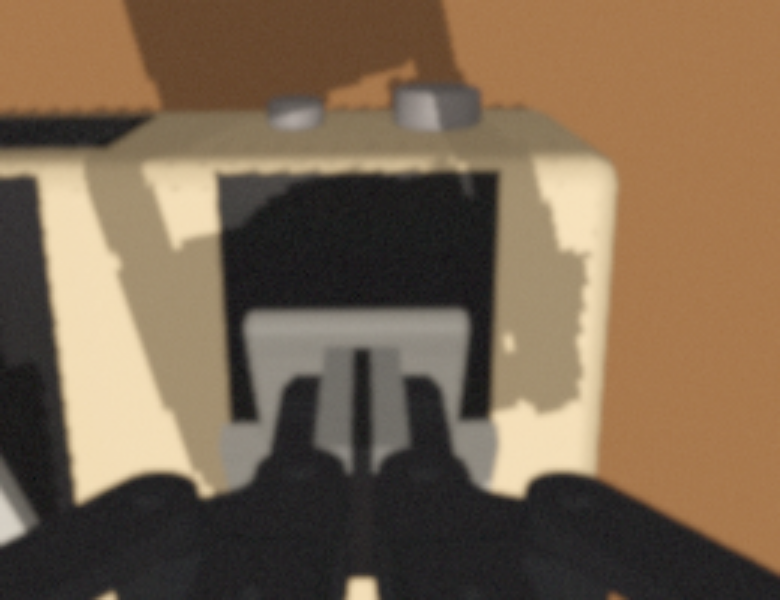

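move_arm(motion="1 0 0 0.5 0; 1 0 0 1 0; 1 0 0 1.5 0; 1 0 0 1.8 0; 1 0 0 1.8 0")

```text
time: 2.8
eef_pos: [0.5111, 0.1212, 0.1823]
orientation: [0.0, 0.123, 0.992, 0.0]
ft_force: [0.1, 0.1, 2.9]
width: -0.0002
finger_force: 0.9
```

move_arm(motion="1 0 0 0.5 0; 1 0 0 1 0; 1 0 0 1.5 0; 1 0 0 2 0; 1 0 0 2 0")

```text
time: 3.3
eef_pos: [0.5106, 0.1213, 0.1613]
orientation: [-0.001, 0.123, 0.992, 0.0]
ft_force: [-0.5, -0.2, 3.7]
width: 0.0
finger_force: 1.5
```

move_arm(motion="1 0 0 0.5 0; 1 0 0 1 0; 1 0 0 1.5 0; 1 0 0 2 0; 1 0 0 2 0")

```text
time: 3.8
eef_pos: [0.5104, 0.1213, 0.1413]
orientation: [-0.001, 0.123, 0.992, 0.0]
ft_force: [-3.1, 1.6, 4.7]
width: 0.0002
finger_force: 2.2
```

move_arm(motion="1 0 0 0.2 0; 1 0 0 0.4 0; 1 0 0 0.4 0; 1 0 0 0.4 0; 1 0 0 0.4 0")

```text
time: 4.3
eef_pos: [0.5108, 0.1213, 0.1384]
orientation: [-0.0, 0.123, 0.992, -0.0]
ft_force: [-4.6, 1.4, 4.5]
width: -0.0
finger_force: 2.7
```

```bash
python3 - <<'E'
from h import *
cap('side','s4'); cap('wrist','w4'); cap('top','t4')
for i in range(4):
    s=env.state(); print(s['eef_pos'].round(4),s['ft_force'].round(2)); env.capture('side')
a=cv2.resize(cv2.imread('pics/s4.png')[150:230,255:355],None,fx=4,fy=4,interpolation=cv2.INTER_CUBIC)
b=cv2.resize(cv2.imread('pics/w4.png')[120:320,200:460],(400,320))
cv2.imwrite('pics/c4.png',np.hstack([a,b]))
E
```

```text
[0.5108 0.1213 0.1384] [-3.2   1.19  5.38]
[0.5108 0.1213 0.1384] [-3.33  0.58  5.77]
[0.5108 0.1213 0.1385] [-3.56  1.78  6.27]
[0.5108 0.1213 0.1385] [-4.64  2.24  4.95]
```

View pics/c4.png

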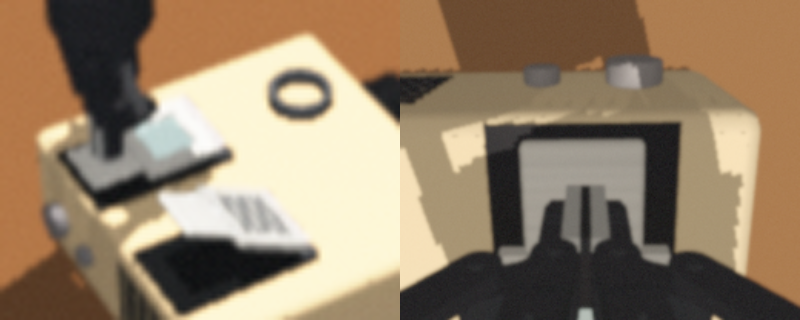

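The gate looks nearly level, the fingertips are on its tab (about (585,200) in the right half), and the glass and hatch are clear. I'll fit the tab plane from the depth to get the angle.

```bash
cat >> h.py <<'E'
C=np.array([.5892,.0408]);a=np.radians(-13.34);ex=np.array([np.cos(a),np.sin(a)]);ey=np.array([-ex[1],ex[0]])
def fit(f,u0,u1,v0,v1):
    vv,uu=np.mgrid[v0:v1,u0:u1]; w=world(f,np.c_[uu.ravel(),vv.ravel()])
    p=(w[:,:2]-C)@np.c_[ex,ey]; m=(w[:,2]>.10)&(w[:,2]<.2); p,z=p[m],w[m,2]
    k=np.linalg.lstsq(np.c_[p-[-.099,.06],np.ones(len(p))],z,rcond=None)[0]
    print(f,m.sum(),'slopes',k[:2].round(3),'z at press',k[2].round(4),'px',p[:,0].min().round(3),p[:,0].max().round(3))
E
python3 - <<'E'
from h import *
fit('w4',282,354,212,234)   # tab front strip
fit('w4',282,306,212,262)
fit('w4',432,436,215,250)   # projector top, right
w=world('t4',[(345,160),(330,150),(270,165)]);print(w.round(4))
fit('t4',265,297,170,215)
E
```

```text
w4 1584 slopes [ 0.015 -0.001] z at press 0.1201 px -0.118 -0.105
w4 1200 slopes [0.273 0.795] z at press 0.1357 px -0.118 -0.088
w4 6 slopes [ 0.266 -2.661] z at press 0.2832 px -0.109 -0.105
[[ 0.6351 -0.0611  0.1041]
 [ 0.662  -0.0221  0.1041]
 [ 0.6221  0.1343  0.1042]]
t4 445 slopes [-0.16   0.421] z at press 0.1329 px -0.109 0.013
```

Slope is 0.015 rad past level, so the gate is just shut (about 0.515). I press 1 mm further for margin and hold.

move_arm(motion="1 0 0 0.1 0; 1 0 0 0.1 0; 1 0 0 0.1 0; 1 0 0 0.1 0; 1 0 0 0.1 0")

```text
time: 5.15
eef_pos: [0.5108, 0.1213, 0.1375]
orientation: [-0.0, 0.123, 0.992, -0.0]
ft_force: [-3.9, 0.6, 7.4]
width: -0.0004
finger_force: 2.8
```

```bash
python3 - <<'E'
from h import *
cap('wrist','w5'); fit('w5',282,354,212,234)
s=env.state(); print(s['eef_pos'].round(4),s['ft_force'].round(2),s['time'])
E
```

```text
w5 1584 slopes [ 0.026 -0.   ] z at press 0.119 px -0.118 -0.105
[0.5108 0.1213 0.1375] [-4.72  0.25  5.67] 5.2
```

move_arm(motion="1 0 0 0 0; 1 0 0 0 0; 1 0 0 0 0; 1 0 0 0 0; 1 0 0 0 0")

```text
time: 5.7
eef_pos: [0.5108, 0.1213, 0.1375]
orientation: [-0.0, 0.123, 0.992, -0.0]
ft_force: [-3.5, 1.1, 5.8]
width: 0.0001
finger_force: 2.8
```

move_arm(motion="1 0 0 0 0; 1 0 0 0 0; 1 0 0 0 0; 1 0 0 0 0; 1 0 0 0 0")

```text
time: 6.2
eef_pos: [0.5108, 0.1213, 0.1375]
orientation: [-0.0, 0.123, 0.992, -0.0]
ft_force: [-4.1, 1.4, 5.9]
width: 0.0001
finger_force: 2.8
```

move_arm(motion="1 0 0 0 0; 1 0 0 0 0; 1 0 0 0 0; 1 0 0 0 0; 1 0 0 0 0")

```text
time: 6.7
eef_pos: [0.5108, 0.1212, 0.1375]
orientation: [-0.0, 0.123, 0.992, -0.0]
ft_force: [-3.9, 0.9, 5.3]
width: 0.0
finger_force: 2.8
```

Held shut for over 1.5 s at about 0.526. Now I raise gently so the gate springs open, then go well clear.

move_arm(motion="1 0 0 -1 0; 1 0 0 -2 0; 1 0 0 -3 0; 1 0 0 -4 0; 1 0 0 -5 0")

```text
time: 7.2
eef_pos: [0.5111, 0.1211, 0.1882]
orientation: [0.0, 0.123, 0.992, -0.0]
ft_force: [0.2, -0.5, 0.2]
width: 0.0002
finger_force: 0.0
```

move_arm(motion="1 0 0 -3 0; 1 0 0 -6 0; 1 0 0 -9 0; 1 0 0 -12 0; 1 0 0 -14 0")

```text
time: 7.7
eef_pos: [0.5104, 0.1214, 0.3293]
orientation: [-0.0, 0.122, 0.992, 0.0]
ft_force: [0.8, -0.3, -0.3]
width: 0.0001
finger_force: 0.0
```

move_arm(motion="1 0 3 0 0; 1 0 6 0 0; 1 0 9 0 0; 1 0 9 0 0; 1 0 9 0 0")

```text
time: 8.2
eef_pos: [0.532, 0.2087, 0.3263]
orientation: [-0.002, 0.122, 0.993, -0.001]
ft_force: [-0.4, -0.4, -0.2]
width: -0.0001
finger_force: 0.0
```

```bash
python3 - <<'E'
from h import *
s=env.state(); print(s['eef_pos'].round(4),s['ft_force'].round(2),s['time'])
cap('side','s6'); cap('top','t6')
a=cv2.resize(cv2.imread('pics/s6.png')[130:255,230:400],(540,400),interpolation=cv2.INTER_CUBIC)
cv2.imwrite('pics/c6.png',a)
A=np.load('pics/side1.npz')['d'];B=np.load('pics/s6.npz')['d']
for (u,v) in [(285,179),(290,182),(300,185),(310,205)]: print(A[v,u],B[v,u])
E
```

```text
[0.532  0.2087 0.3263] [-0.43 -0.38 -0.22] 8.2
1.3430622 1.3376971
1.334906 1.3414499
1.3546051 1.354474
1.2764975 1.2748134
```

View pics/c6.png

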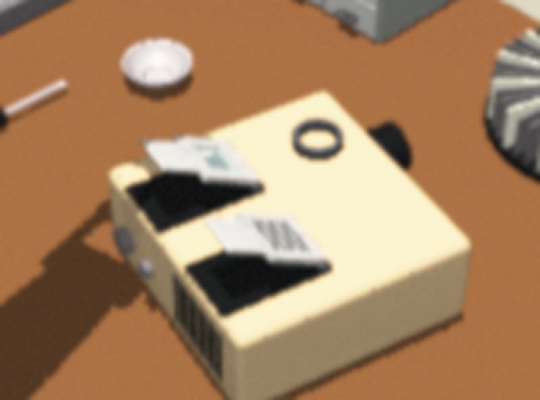

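The gate stands open again (tab at about (165,150)), the hatch is unchanged, and the hand is well over 10 cm clear. I'm handing it in.

```bash
python3 -c "
from bench import env
print(env.hand_in())"
```

```text
the job is handed in; nothing more can be done
None
```

I pressed the gate's tab down until it was fully shut (about 0.526 rad by the depth image), held it there for over 1.5 s, and let it spring fully open. The hand is well over 10 cm clear, nothing else was touched as far as the pictures and force readings show, and the job is handed in; no verdict came back.

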